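Take the spool nut off a rewinder whose thread hand is unknown

ROBOT

A 6-joint arm with a two-finger parallel gripper is mounted at the origin on a cart in front of the work surface, level with it; the furniture and walls round the work are solid. World frame = base frame: x ahead of the robot, y to its left, z up, the work surface at z = 0. Lengths are in m, angles in rad, forces in N, time in s.
With the tool pointing down it reaches from about 0.35 to 0.975 m from the base axis. Payload 17.4 kg.
Tool frame: the origin (TCP) lies on the centre line of the jaws, within the pads' length; the fingertips stand 11 mm ahead of it and the grasp point (between the pads) lies 8 mm behind it (ctrl.tip_reach is the z of the fingertips in the tool frame, in m); z points along the fingers, y is the direction in which the jaws open and shut (so a half turn about z gives the same grasp; the last joint's range is limited). The gripper opens to 85 mm and grips with 20 to 120 N. Pads are 22 mm wide; open, the fingers measure 114 mm over their backs; the gripper's body (76 mm by 85 mm) begins 54 mm behind the grasp point. The pads swing forward as they close: fully open they stand 13 mm farther back than shut.
Start: joints at [1.25, 0.116, 1.442, -0, 1.584, -0.038], TCP at [0.188, 0.648, 0.242] pointing down, gripper open.
Joint ranges: [-2.83, 2.83], [-0.83, 2.19], [0.07, 2.5], [-1.14, 4.28], [0.01, 3], [-2.97, 2.97]. Speed limits (rad/s): [1.89, 1.89, 2.22, 3.14, 3.14, 3.14].

INTERFACE

Orientations are given as a rotation vector (axis times angle).
In Python, from rig import readout, grab_frame, camera_params, ctrl, spotter gives the robot as it stands. The module is installed in compiled form; this text tells all that it offers.
- The arm moves only by the tool carry_out, never from a script. Its argument "steps" is a list of rows, each a list of 7 numbers: the shift along the world's x, y, z in m, then the turn, a rotation vector about the world's x, y, z in rad, then the gripper command: -1 is fully open, 1 is shut, values between are in proportion. A call has 1 to 5 rows; each row shifts and turns the commanded pose from where the row before left it; what a row does not reach is not made up. A row lasts 1/10 s, in which the tool goes at most 50 mm and 8.59 degrees, less where a joint would pass 70% of its speed; a pose out of reach is approached as far as the arm can. A call with a gripper value outside its range is refused whole. The fingers move at their own pace and stop on an object; "newtons" is the grip in N (left out, the last holds). Time passes only in rows, so rows that do not move let the fingers close. It gives the time, the measured TCP pose, the force and the opening at its end, in the units of the state.
- readout.read_state(): the state, without advancing time (a new reading comes with each control period).
- grab_frame(name): name is "scene" or "top" or "wrist"; returns (picture, depth): 420x560x3 uint8, blue, green, red; 420x560 float32, m along the optical axis (not along the pixel's ray), 0 where there is no reading.
- camera_params(name): a dict with "camera_matrix" (3x3 intrinsics, pixels), "world_from_camera" (4x4, takes a point from camera to world coordinates); the wrist camera has in their place "tool_from_camera" (4x4, takes a point from camera to tool coordinates, whose origin is the TCP and whose axes are the flange's). Camera axes: x right, y down, z forward; pixel columns grow to the right and rows downward; lengths in m; the calibration is good to about 2 mm. A picture is of the moment at which its call begins: read the wrist's pose just before it. camera_params takes no time and is no camera call.
- ctrl.finish_job(): hands the job in, once; it reports no verdict.
Trained networks look in the newest picture that a camera, given by its name, has taken for a name from the list of things; names that differ only in an ending like _2 or _b are one class to them, and where a whole thing is asked for, a point or a joint stands for the part that bears it (a point fixed in the world has none). Each returns a list of dicts, best first, with "confidence" (0 to 1); they miss things now and then, are a little off and sometimes report something else, mostly with a low value. They report only what shows in the picture. A call takes as long as a camera call. They do not tell look-alikes from the thing itself.
- spotter.outline_of(thing, camera): "region" (420x560 bool, what is visible of it).
- spotter.place_of(thing, camera): "at" ([x, y, z] in m, in world coordinates, good to about 4 mm: a listed point, or the origin of a listed thing).
The state is a dict: "time": time; "q": joint angles; "qvel": joint speeds; "joint_efforts": joint torques, N m; "ee_pos": TCP position; "tool_rot": TCP orientation; "contact_force": force on the tool from outside, world axes, zero at the start; "torque": the same for the moment, N m; "gripper_width": finger opening in m.
Only numpy, scipy, OpenCV 4.12 (cv2) and the standard library are available. Lean on these libraries where they do the work, as an engineer would, in place of code of your own. Each camera call takes 0.05 s, during which the arm holds its last target. There are 200 camera calls.

TASK

The spool on the little filament rewinder is to be changed: grip the blue knob nut above the pink spool, find out by trying whether its quarter-turn thread is right- or left-handed (if it stops one way, try the other), turn it loose, and only then lift it off its spindle. Finish while holding the nut still in the gripper, about 10 cm above where it sat. Leave the other nut (above the orange gear) as it is and do not disturb the other things on the board.

Things in the scene. Friction and masses are not known exactly. Their poses are not given: they have to be found in the camera images.
- rewinder: Filament rewinder, fixed to the work board: dark wooden base 110 x 280 x 12 mm (x, y, z), with two upright steel spindles at y = +80 mm (left) and -80 mm (right), x = 0. Origin: centre of its underside, on the table. A wire guide 46 mm high stands at x = -35 mm, y = 0. One spindle's thread is right-handed, the other's left-handed; which is which differs each time and cannot be seen.
- left_seat (a point): Centre of the top of the left spindle's aluminium seat disc (diameter 62 mm), 50 mm above the table. The nut's skirt stands on it. Above it a steel stud 21 mm high is hidden inside the nut. Right-handed: the nut comes loose counter-clockwise seen from above; left-handed: clockwise.
- right_seat (a point): The same point of the right spindle's seat disc, with the same stud, but of the other hand.
- left_nut: Blue plastic knob nut on the left spindle, 55 to 115 g. Origin: centre of the underside of its round skirt (62 mm diameter, 28 mm high). On the skirt stands a round knob, 32 mm diameter, from 28 to 60 mm above the origin, with a white line on its top along the nut's own x axis; at the start this lies along the rewinder's x axis. Grip the knob from above, any way round, fingertips above the skirt.
- right_nut: The same blue knob nut on the right spindle; the same sizes, origin, axes and start.
- left_nut_grip (a point): Middle height to grip the left nut's knob, on its axis, 50 mm above its origin. Quarter-turn thread, both nuts alike but for the hand: the wrong way it meets a hard stop within about 5 degrees; the right way it turns easily without rising, is held down by inner pins for the first 45 degrees, lifts straight off between 55 and 100 degrees (75 is good) and stops at about 110.
- right_nut_grip (a point): Middle height to grip the right nut's knob, on its axis, 50 mm above its origin.
- spool: Small black spool with pink filament, 92 mm diameter, 30 mm high, lying on the rewinder's base around one of the two spindles (left or right, differs each time). Does not move. Origin: centre of its underside. The nut above it is the one to take off.
- gear: Orange printed gear, 42 mm diameter, 10 mm high, around the other spindle. Does not move. Origin: centre of its underside.
- red_pot: Paint pot with a red stripe, 36 mm diameter, 42 mm high; bystander. Origin: centre of its underside.
- yellow_pot: Paint pot with a yellow stripe, 36 mm diameter, 42 mm high; bystander. Origin: centre of its underside.
- tape: Roll of masking tape lying flat, 96 mm diameter, 25 mm high; bystander. Origin: centre of its underside.
- tin: Round grey tin, 43 mm diameter, 21 mm high; bystander. Origin: centre of its underside.
- block: Red-brown sanding block, 48 x 68 x 24 mm; bystander. Origin: centre of its underside.
- screwdriver: Screwdriver with a yellow handle lying flat along its own y axis, 163 mm long, 22 mm high; bystander. Origin: centre of its underside.
There are look-alikes about, which are no part of the job. Leave any turquoise look-alike of the right_nut alone. What is shaped like the left_nut but green is not meant.

How it is judged:
By the outcome, as a careful person would: the job done as asked, in the order asked, and still so for the second after the job is handed in, while the arm keeps its last pose, push and grip.
It also fails if it takes over 48 s, if anything falls off the work surface, if the arm or the gripper's body presses on something with over 40 N, if the wrist force passes 120 N, or if a joint passes its speed limit or range.

## Working session

There is one attempt and no reset: what is moved stays moved. The work goes in short steps, Python scripts to look and compute and a tool call to move; the robot and the scene stay as the last step left them, time stands still between calls to the robot, and variables do not carry over. Pictures are saved under pics/ and viewed, about 8 in all and at most 12, crops included, and the job is handed in when it is done.

Besides the shell and the picture viewer there is one more tool, called after "Call:" as name([rows], argument=value, ...), one row to a line, values as JSON. carry_out: Moves the arm, as the interface text tells. Its arguments: {"type":"object","properties":{"steps":{"type":"array","items":{"type":"array","items":{"type":"number"}}},"newtons":{"type":"number"}},"required":["steps"]}

```bash
mkdir -p pics; python3 - <<'E'
from rig import readout, grab_frame, camera_params, ctrl, spotter
import cv2,numpy as np
s=readout.read_state();print(s['time'],s['ee_pos'],s['tool_rot'],s['gripper_width'],ctrl.tip_reach)
for c in ['scene','top']:
    im,d=grab_frame(c);cv2.imwrite(f'pics/{c}.png',im)
for t in ['rewinder','left_nut','right_nut','spool','gear']:
    for r in spotter.place_of(t,'top')[:3]: print(t,np.round(r['at'],3),round(r['confidence'],2))
E
```

```text
0.0 [0.1883125  0.6479905  0.24154706] [-4.42777397e-01 -3.11001752e+00  1.88199247e-03] 0.08536253680625028 0.011
rewinder [0.559 0.072 0.004] 0.93
rewinder [ 0.581 -0.003  0.052] 0.69
left_nut [ 0.436 -0.136 -0.003] 0.95
left_nut [0.533 0.152 0.05 ] 0.83
left_nut [ 0.439 -0.274 -0.002] 0.57
right_nut [ 0.581 -0.004  0.053] 0.89
right_nut [ 0.545 -0.16  -0.006] 0.78
spool [ 0.585 -0.01   0.016] 0.73
gear [0.539 0.15  0.052] 0.67
```

View pics/top.png

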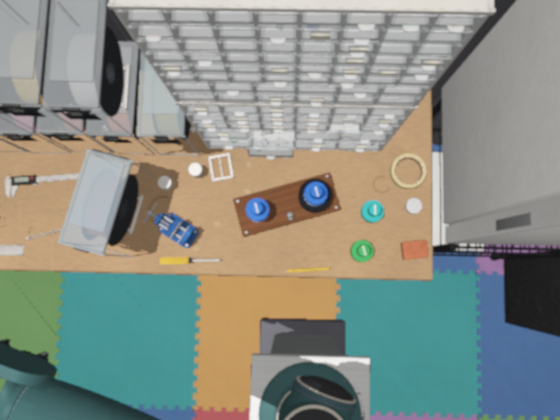

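View pics/scene.png

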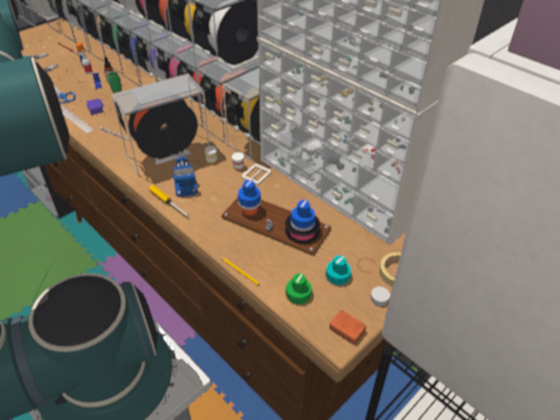

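The top view shows two blue nuts on the wooden base, at (258,209) and (315,193). The nut at (315,193) sits over the large black spool with a pink rim, which also shows at (302,230) in the scene view. The nut at (258,209) sits over the orange gear. The look-alikes are the turquoise one at (373,210) and the green one at (362,250). The target fits (315,193), so next I'll confirm it in a crop and measure it.

```bash
cat > h.py <<'E'
from rig import readout, grab_frame, camera_params, ctrl, spotter
import cv2,numpy as np
def cloud(c):
    s=readout.read_state(); im,d=grab_frame(c); p=camera_params(c); K=p['camera_matrix']
    if c=='wrist':
        T=np.eye(4);T[:3,:3]=cv2.Rodrigues(np.array(s['tool_rot']))[0];T[:3,3]=s['ee_pos'];T=T@p['tool_from_camera']
    else: T=np.array(p['world_from_camera'])
    v,u=np.mgrid[:420,:560]
    P=np.stack([(u-K[0][2])/K[0][0]*d,(v-K[1][2])/K[1][1]*d,d],-1)@T[:3,:3].T+T[:3,3]
    P[d==0]=np.nan
    return im,P
def blue(im):
    h=cv2.cvtColor(im,cv2.COLOR_BGR2HSV); return (h[...,0]>105)&(h[...,0]<125)&(h[...,1]>150)
E
python3 - <<'E'
from h import *
for c in ['top','scene']:
    im,P=cloud(c);b=blue(im)
    for n,g in [('R',(0.581,-0.004)),('L',(0.535,0.151))]:
        near=np.hypot(P[...,0]-g[0],P[...,1]-g[1])<.045
        for lo,hi in [(.07,.085),(.1,.12)]:
            m=near&(P[...,2]>lo)&(P[...,2]<hi); q=P[m]
            if len(q): print(c,n,lo,len(q),q.mean(0).round(4),((q.min(0)+q.max(0))/2).round(4),np.ptp(q,0).round(3))
    if c=='top':
        for z in np.arange(.05,.6,.1):
            m=(abs(P[...,2]-z)<.05)&(abs(P[...,1])<.12)&(P[...,0]>.64)&(P[...,0]<1)
            if m.any(): print('cab z',round(z,2),np.percentile(P[m][:,0],1).round(3))
        for z in np.arange(.05,.6,.1):
            m=(abs(P[...,2]-z)<.05)&(P[...,1]<-.15)&(P[...,1]>-.7)&(P[...,0]>.2)
            m2=(abs(P[...,2]-z)<.05)&(P[...,1]>.25)&(P[...,1]<.8)&(P[...,0]>.3)
            if m.any(): print('right z',round(z,2),P[m][:,1].max().round(3))
            if m2.any(): print('left z',round(z,2),P[m2].min(0).round(3))
    else: cv2.imwrite('pics/crop.png',cv2.resize(im[160:320,200:400],None,fx=4,fy=4,interpolation=cv2.INTER_CUBIC)[:600])
E
```

```text
top R 0.07 275 [ 0.58   -0.0027  0.078 ] [ 0.5815 -0.0037  0.0773] [0.059 0.059 0.014]
top R 0.1 128 [ 0.5817 -0.003   0.1093] [ 0.5817 -0.002   0.1095] [0.031 0.031 0.014]
top L 0.07 272 [0.5343 0.1488 0.078 ] [0.5356 0.1493 0.0776] [0.059 0.061 0.014]
top L 0.1 128 [0.5351 0.1494 0.1096] [0.5347 0.1497 0.109 ] [0.031 0.029 0.017]
cab z 0.05 0.641
cab z 0.15 0.665
cab z 0.25 0.691
cab z 0.35 0.706
cab z 0.45 0.706
cab z 0.55 0.705
right z 0.05 -0.15
left z 0.05 [0.361 0.25  0.   ]
right z 0.15 -0.15
left z 0.15 [0.404 0.25  0.1  ]
right z 0.25 -0.15
left z 0.25 [0.404 0.251 0.2  ]
right z 0.35 -0.15
left z 0.35 [0.687 0.25  0.3  ]
right z 0.45 -0.15
left z 0.45 [0.683 0.25  0.4  ]
right z 0.55 -0.15
left z 0.55 [0.705 0.25  0.5  ]
scene R 0.07 223 [ 0.5737 -0.0132  0.0761] [ 0.5809 -0.0063  0.0771] [0.062 0.062 0.014]
scene R 0.1 114 [ 0.5793 -0.0075  0.1065] [ 0.5798 -0.0066  0.1058] [0.033 0.034 0.011]
scene L 0.07 209 [0.5285 0.1392 0.0756] [0.5329 0.1452 0.0775] [0.06  0.062 0.015]
scene L 0.1 105 [0.5327 0.1447 0.1064] [0.5347 0.147  0.1053] [0.033 0.033 0.01 ]
```

View pics/crop.png

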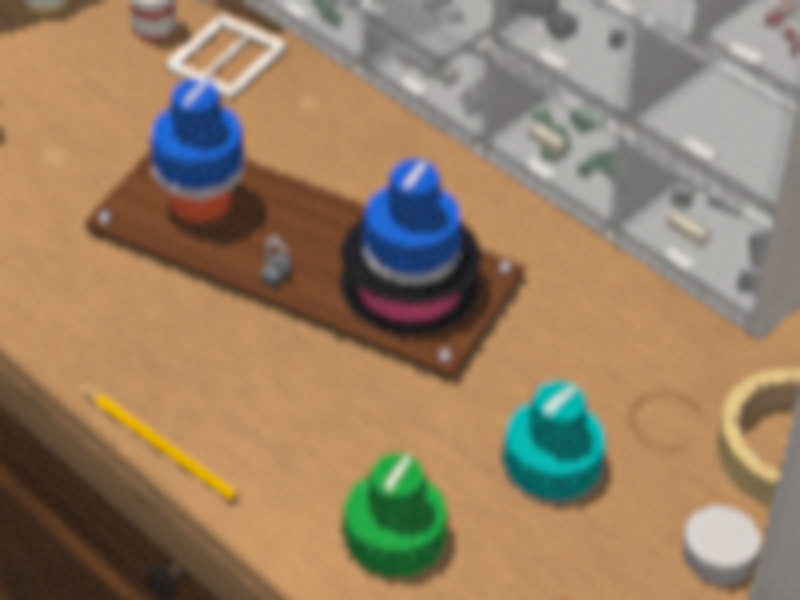

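The target is the nut above the pink spool (crop at 412,215), on the right seat at about (0.581, -0.004), with its knob top at z≈0.11 as expected. I'm setting out now and going round the rack on the left.

Call:
carry_out([
  [0.01,-0.048,0,0,0,-0.14,-1],
  [0.01,-0.048,0,0,0,-0.14,-1],
  [0.01,-0.048,0,0,0,-0.14,-1],
  [0.01,-0.048,0,0,0,-0.14,-1],
  [0.01,-0.048,0,0,0,-0.14,-1],
])

```text
time: 0.95
ee_pos: [0.2383, 0.4064, 0.2422]
tool_rot: [1.49, 2.766, 0.0]
contact_force: [0.9, -0.1, 0.6]
gripper_width: 0.0854
```

Call:
carry_out([
  [0.01,-0.048,0,0,0,-0.14,-1],
  [0.033,-0.036,0,0,0,-0.14,-1],
  [0.033,-0.036,0,0,0,-0.14,-1],
  [0.033,-0.036,0,0,0,-0.13,-1],
  [0.033,-0.036,0,0,0,0,-1],
])

```text
time: 1.45
ee_pos: [0.3812, 0.2144, 0.2428]
tool_rot: [2.184, 2.258, 0.002]
contact_force: [1.3, 0.9, 0.2]
gripper_width: 0.085
```

Call:
carry_out([
  [0.033,-0.036,0,0,0,0,-1],
  [0.033,-0.036,0,0,0,0,-1],
  [0.033,-0.036,0,0,0,0,-1],
  [0.033,-0.036,0,0,0,0,-1],
  [0.03,-0.036,0,0,0,0,-1],
])

```text
time: 1.95
ee_pos: [0.5435, 0.0342, 0.2424]
tool_rot: [2.179, 2.263, 0.001]
contact_force: [1.0, 1.2, 0.2]
gripper_width: 0.0853
```

Call:
carry_out([
  [0.038,-0.038,0,0,0,0,-1],
  [0,0,0,0,0,0,-1],
  [0,0,0,0,0,0,-1],
])

```text
time: 2.25
ee_pos: [0.578, 0.0001, 0.2417]
tool_rot: [-2.18, -2.261, 0.001]
contact_force: [-1.0, -0.0, 0.3]
gripper_width: 0.0854
```

```bash
python3 - <<'E'
from h import *
s=readout.read_state();print(s['time'],s['ee_pos'],s['tool_rot'],s['q'],s['contact_force'],s['torque'])
im,P=cloud('wrist');cv2.imwrite('pics/w1.png',im)
for lo,hi in [(.07,.085),(.1,.12)]:
    m=(np.hypot(P[...,0]-.581,P[...,1]+.004)<.05)&(P[...,2]>lo)&(P[...,2]<hi);q=P[m]
    if len(q): print(lo,len(q),q.mean(0).round(4),((q.min(0)+q.max(0))/2).round(4),np.ptp(q,0).round(3))
for r in spotter.place_of('right_nut_grip','wrist')[:2]: print(r)
E
```

```text
2.25 [5.77957872e-01 1.16757297e-04 2.41717062e-01] [-2.17998158e+00 -2.26070559e+00  1.09825984e-03] [-4.40102813e-02 -9.45253558e-02  1.65473874e+00  1.59761342e-04
  1.58261706e+00 -8.03610277e-02] [-0.96525677 -0.02022036  0.29780808] [0.03560326 0.02780597 0.00870408]
0.07 2486 [0.5809 0.0045 0.0772] [ 0.5814 -0.0017  0.0776] [0.061 0.061 0.015]
0.1 1523 [ 5.813e-01 -5.000e-04  1.089e-01] [ 0.5816 -0.002   0.106 ] [0.033 0.034 0.012]
{'at': [0.5817, 0.0029, 0.0993], 'confidence': 0.79}
{'at': [0.5437, -0.1594, 0.0517], 'confidence': 0.63}
```

View pics/w1.png

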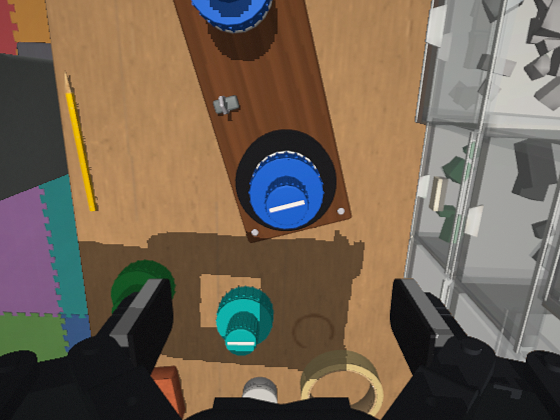

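The wrist view shows the target nut at (287,190) over the black spool, with its white line and clear of the cabinet. Centre is about (0.5815, -0.002). I'm descending to TCP z≈0.094, which puts the tips about 5 mm above the skirt.

Call:
carry_out([
  [0.0035,-0.002,-0.035,0,0,0,-1],
  [0,0,-0.035,0,0,0,-1],
  [0,0,-0.03,0,0,0,-1],
  [0,0,-0.025,0,0,0,-1],
  [0,0,-0.015,0,0,0,-1],
])

```text
time: 2.85
ee_pos: [0.5801, -0.0001, 0.1008]
tool_rot: [-2.177, -2.264, 0.001]
contact_force: [-0.4, 1.0, 0.6]
gripper_width: 0.0854
```

Call:
carry_out([
  [0,0,-0.008,0,0,0,-1],
  [0,0,0,0,0,0,-1],
  [0,0,0,0,0,0,-1],
])

```text
time: 3.15
ee_pos: [0.5817, -0.001, 0.0956]
tool_rot: [2.178, 2.263, 0.002]
contact_force: [-0.9, 0.3, 0.6]
gripper_width: 0.0854
```

```bash
python3 - <<'E'
from h import *
s=readout.read_state()
for k in s: print(k,np.round(s[k],4))
E
```

```text
time 3.15
q [-0.0456 -0.0084  1.8131  0.      1.3354 -0.0838]
qvel [-0.0035 -0.0005 -0.0057 -0.001   0.0002 -0.001 ]
joint_efforts [ 1.74300e-01 -5.74374e+01 -5.80386e+01  5.10000e-03 -3.65000e-02
  2.80000e-03]
ee_pos [ 0.5817 -0.001   0.0956]
tool_rot [2.1777e+00 2.2627e+00 1.6000e-03]
contact_force [-0.9131  0.3065  0.6264]
torque [-0.0734 -0.0249  0.004 ]
gripper_width 0.0854
```

Call:
carry_out([
  [0,-0.001,-0.001,0,0,0,0.2],
  [0,0,0,0,0,0,1],
  [0,0,0,0,0,0,1],
  [0,0,0,0,0,0,1],
  [0,0,0,0,0,0,1],
], newtons=50)

```text
time: 3.65
ee_pos: [0.5814, -0.0022, 0.0938]
tool_rot: [2.179, 2.263, 0.0]
contact_force: [-1.0, 0.4, 4.5]
gripper_width: 0.0306
```

Call:
carry_out([
  [0,0,0,0,0,0,1],
  [0,0,0,0,0,0,1],
  [0,0,0,0,0,0,1],
  [0,0,0,0,0,0,1],
  [0,0,0,0,0,0,1],
])

```text
time: 4.15
ee_pos: [0.5814, -0.0022, 0.0938]
tool_rot: [2.179, 2.263, 0.0]
contact_force: [-0.5, -0.6, 5.6]
gripper_width: 0.0302
```

```bash
python3 - <<'E'
from h import *
s=readout.read_state()
for k in s: print(k,np.round(s[k],4))
E
```

```text
time 4.15
q [-4.7600e-02 -6.8000e-03  1.8147e+00 -1.0000e-04  1.3331e+00 -8.5600e-02]
qvel [-0.0011  0.0012 -0.0004 -0.0004  0.0025  0.0002]
joint_efforts [ 2.28200e-01 -5.57126e+01 -5.67962e+01  1.22800e-01 -4.27600e-01
 -1.02000e-02]
ee_pos [ 0.5814 -0.0022  0.0938]
tool_rot [2.1785e+00 2.2628e+00 5.0000e-04]
contact_force [-0.5372 -0.5653  5.6462]
torque [-0.0858  0.2525  0.0336]
gripper_width 0.0302
```

Gripped at 30 mm opening. Trying counter-clockwise in small steps.

Call:
carry_out([
  [0,0,0,0,0,0.03,1],
  [0,0,0,0,0,0.03,1],
  [0,0,0,0,0,0.03,1],
  [0,0,0,0,0,0.03,1],
  [0,0,0,0,0,0,1],
])

```text
time: 4.65
ee_pos: [0.5814, -0.0019, 0.0938]
tool_rot: [-2.039, -2.39, -0.002]
contact_force: [-2.4, 3.5, 6.8]
gripper_width: 0.0308
```

```bash
python3 - <<'E'
from h import *
s=readout.read_state()
for k in ['q','joint_efforts','ee_pos','tool_rot','contact_force','torque','gripper_width']: print(k,np.round(s[k],4))
E
```

```text
q [-4.7500e-02 -6.9000e-03  1.8147e+00  9.0000e-04  1.3333e+00 -2.0610e-01]
joint_efforts [ -0.6791 -55.0441 -56.5737  -1.0929  -0.6075  -1.6846]
ee_pos [ 0.5814 -0.0019  0.0938]
tool_rot [-2.0387e+00 -2.3900e+00 -1.6000e-03]
contact_force [-2.4268  3.4953  6.7684]
torque [ 0.5969  0.3992 -1.0443]
gripper_width 0.0308
```

The reaction torque is -1.04 Nm, so this is a hard stop. Backing off and trying clockwise.

Call:
carry_out([
  [0,0,0,0,0,-0.06,1],
  [0,0,0,0,0,-0.06,1],
  [0,0,0,0,0,-0.06,1],
  [0,0,0,0,0,-0.06,1],
  [0,0,0,0,0,0,1],
])

```text
time: 5.15
ee_pos: [0.5815, -0.0022, 0.0938]
tool_rot: [2.312, 2.126, 0.001]
contact_force: [-0.1, 0.1, 5.2]
gripper_width: 0.0303
```

```bash
python3 - <<'E'
from h import *
s=readout.read_state()
for k in ['q','joint_efforts','ee_pos','contact_force','torque','gripper_width']: print(k,np.round(s[k],4))
E
```

```text
q [-4.7600e-02 -6.8000e-03  1.8146e+00  1.0000e-04  1.3330e+00  3.6500e-02]
joint_efforts [ 1.76000e-02 -5.57662e+01 -5.63330e+01 -1.42800e-01 -9.39000e-02
  1.22320e+00]
ee_pos [ 0.5815 -0.0022  0.0938]
contact_force [-0.0711  0.1406  5.2197]
torque [ 0.1178  0.0746 -0.0987]
gripper_width 0.0303
```

Clockwise is free (-0.1 Nm), so the thread is left-handed. Turning on to about 75°.

Call:
carry_out([
  [0,0,0,0,0,-0.115,1],
  [0,0,0,0,0,-0.115,1],
  [0,0,0,0,0,-0.115,1],
  [0,0,0,0,0,-0.115,1],
  [0,0,0,0,0,-0.115,1],
])

```text
time: 5.65
ee_pos: [0.5815, -0.0021, 0.0938]
tool_rot: [2.822, 1.38, 0.001]
contact_force: [-1.7, -0.0, 5.7]
gripper_width: 0.0304
```

Call:
carry_out([
  [0,0,0,0,0,-0.115,1],
  [0,0,0,0,0,-0.115,1],
  [0,0,0,0,0,-0.115,1],
  [0,0,0,0,0,-0.115,1],
  [0,0,0,0,0,-0.115,1],
])

```text
time: 6.15
ee_pos: [0.5816, -0.0021, 0.0938]
tool_rot: [3.098, 0.523, 0.002]
contact_force: [-1.1, -0.1, 5.4]
gripper_width: 0.0305
```

Call:
carry_out([
  [0,0,0,0,0,0,1],
  [0,0,0,0,0,0,1],
])

```text
time: 6.35
ee_pos: [0.5815, -0.0021, 0.0938]
tool_rot: [3.097, 0.529, 0.001]
contact_force: [0.8, -0.4, 5.7]
gripper_width: 0.0303
```

```bash
python3 - <<'E'
from h import *
s=readout.read_state()
for k in ['time','q','joint_efforts','ee_pos','contact_force','torque','gripper_width']: print(k,np.round(s[k],4))
for c in ['wrist','scene','top']:
    im,P=cloud(c)
    if c!='wrist':continue
    cv2.imwrite('pics/w2.png',im)
E
```

```text
time 6.35
q [-4.7600e-02 -6.8000e-03  1.8146e+00  1.0000e-04  1.3328e+00  1.1845e+00]
joint_efforts [  0.079  -55.8429 -56.2856  -0.1093   0.1152   0.1885]
ee_pos [ 0.5815 -0.0021  0.0938]
contact_force [ 0.8043 -0.3937  5.66  ]
torque [ 0.0736 -0.0823 -0.0757]
gripper_width 0.0303
```

View pics/w2.png

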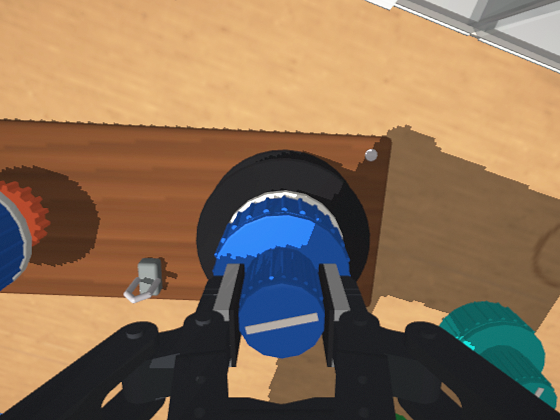

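The wrist view shows the nut in the jaws. Its white line at (282,325) is about 78° clockwise from the rewinder's x axis, so it turned with the gripper. Now a gentle lift.

Call:
carry_out([
  [0,0,0.003,0,0,0,1],
  [0,0,0.004,0,0,0,1],
  [0,0,0.004,0,0,0,1],
  [0,0,0,0,0,0,1],
])

```text
time: 6.9
ee_pos: [0.5814, -0.0022, 0.1048]
tool_rot: [3.097, 0.53, 0.001]
contact_force: [1.9, 0.1, 0.7]
gripper_width: 0.0304
```

Call:
carry_out([
  [0,0,0.015,0,0,0,1],
  [0,0,0.02,0,0,0,1],
  [0,0,0.02,0,0,0,1],
  [0,0,0.02,0,0,0,1],
  [0,0,0.014,0,0,0,1],
])

```text
time: 7.4
ee_pos: [0.5811, -0.0022, 0.1948]
tool_rot: [3.096, 0.53, 0.001]
contact_force: [0.8, -0.3, -1.1]
gripper_width: 0.0307
```

Call:
carry_out([
  [0,0,0,0,0,0,1],
  [0,0,0,0,0,0,1],
  [0,0,0,0,0,0,1],
])

```text
time: 7.7
ee_pos: [0.5808, -0.0022, 0.192]
tool_rot: [-3.096, -0.53, 0.003]
contact_force: [0.6, 0.1, -1.0]
gripper_width: 0.0306
```

```bash
python3 - <<'E'
from h import *
s=readout.read_state()
for k in ['time','ee_pos','contact_force','torque','gripper_width']: print(k,np.round(s[k],4))
im,P=cloud('scene');b=blue(im)
m=b&(np.hypot(P[...,0]-.5815,P[...,1]+.002)<.045);print('nut z',np.percentile(P[m][:,2],[2,50,98]).round(3))
m=b&(np.hypot(P[...,0]-.5345,P[...,1]-.149)<.045);print('left z',np.percentile(P[m][:,2],[2,50,98]).round(3))
cv2.imwrite('pics/f.png',cv2.resize(im[110:320,180:420],None,fx=2.8,fy=2.8,interpolation=cv2.INTER_CUBIC))
E
```

```text
time 7.7
ee_pos [ 0.5808 -0.0022  0.192 ]
contact_force [ 0.6054  0.1003 -0.9955]
torque [-0.0148 -0.004  -0.0132]
gripper_width 0.0306
nut z [0.156 0.174 0.207]
left z [0.057 0.076 0.109]
```

View pics/f.png

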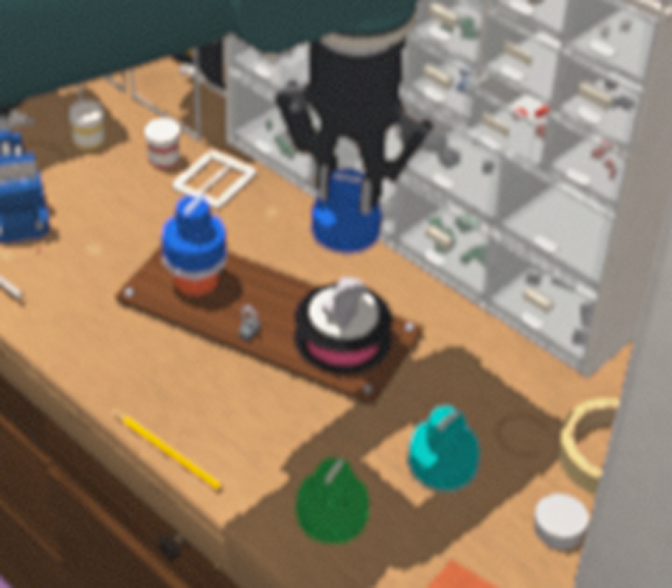

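The nut is in the gripper at (347,210), about 9.9 cm up, with the bare stud visible at (347,295). The other nut sits unchanged at (193,245). Handing in.

```bash
python3 -c "
from rig import ctrl
print(ctrl.finish_job())"
```

```text
the job is handed in; nothing more can be done
None
```

The blue nut above the pink spool (the right spindle) is off, and the gripper is holding it about 9.8–9.9 cm above its seat. The job is handed in, at about 8 s on the robot's clock.

- **Thread:** counter-clockwise met a hard stop at about 1 Nm. Clockwise turned freely, so this thread is left-handed. I turned it to about 75–78° and only then lifted it, with no resistance.
- **Last checks:** the grip opening was steady at 30.6 mm, and the force was about -1 N, which fits the nut's weight. In the scene picture the stud is bare, and the left nut, the pencil and both look-alike nuts have not moved. I did not measure the positions of the other bystanders again.
- **Discrepancies:** about 5 N of upward force showed while I gripped the seated nut, and it was gone after lifting. The gripper may also have slipped slightly on the knob at the stop, but the white line showed the nut had turned far enough. No check failed.

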